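Park the ramekins in the numbered bays, in order

TASK

The three wooden bays are numbered by the steel studs on their back blocks. Slide the three white ramekins along the counter, never lifting or tipping them, one into each bay and right up to its back: fill the one-stud bay first, then the two-stud bay, then the three-stud bay; any ramekin may go in any bay. Leave the clip, spreader, measuring cup and peel where they lie.

Things in the scene. Friction and masses are not known exactly. Their poses are not given: they have to be found in the camera images.
- bay_1: Fixed floorless wooden U, bay 1: one steel stud (24 mm) on its back block. Outside 130 (y) x 116 mm (x); walls 16 mm thick, 30 high, round noses; inside 98 mm wide, 76 deep; back block 40 thick, 40 high. Origin: on the counter, centre of a ramekin seated touching the back. +x leads from the mouth (x=-34 mm, on the robot's side) to the back face (x=+42). Bays are about 200 mm apart, any order.
- bay_2: Fixed floorless wooden U, bay 2: two steel studs (24 mm) on its back block. Outside 130 (y) x 116 mm (x); walls 16 mm thick, 30 high, round noses; inside 98 mm wide, 76 deep; back block 40 thick, 40 high. Origin: on the counter, centre of a ramekin seated touching the back. +x leads from the mouth (x=-34 mm, on the robot's side) to the back face (x=+42). Bays are about 200 mm apart, any order.
- bay_3: Fixed floorless wooden U, bay 3: three steel studs (24 mm) on its back block. Outside 130 (y) x 116 mm (x); walls 16 mm thick, 30 high, round noses; inside 98 mm wide, 76 deep; back block 40 thick, 40 high. Origin: on the counter, centre of a ramekin seated touching the back. +x leads from the mouth (x=-34 mm, on the robot's side) to the back face (x=+42). Bays are about 200 mm apart, any order.
- ramekin_a: One of three identical white porcelain ramekins: straight-sided open cup, 84 mm in diameter, 46 mm high, wall 5 mm, about 0.24 kg, standing upright on the counter. Origin: centre of its underside, z up. A seated one sticks 8 mm out of the bay's mouth.
- ramekin_b: One of three identical white porcelain ramekins: straight-sided open cup, 84 mm in diameter, 46 mm high, wall 5 mm, about 0.24 kg, standing upright on the counter. Origin: centre of its underside, z up. A seated one sticks 8 mm out of the bay's mouth.
- ramekin_c: One of three identical white porcelain ramekins: straight-sided open cup, 84 mm in diameter, 46 mm high, wall 5 mm, about 0.24 kg, standing upright on the counter. Origin: centre of its underside, z up. A seated one sticks 8 mm out of the bay's mouth.
- clip: Bystander: steel spring clip, 70 x 20 mm, about 24 mm high, lying between two ramekin lanes. Origin: centre of its underside, +x along its length.
- spreader: Bystander: short flat oak spreader, 95 x 18 mm, 7 mm thick, lying between the other two lanes. Origin: about the middle of its underside, +x along it towards the wide end.
- measuring_cup: Bystander: copper-toned aluminium measuring cup, 80 mm in diameter, 55 mm high, with a flat handle reaching 132 mm from its centre along +x at the rim. Origin: centre of its underside.
- peel: Bystander: short oak turning peel lying flat, 290 mm long, 8 mm thick; blade 160 x 130 mm towards +x, handle 28 mm wide towards -x. Origin: on the counter at the blade's handle end, 20 mm inside the blade.
Mind the look-alikes: they are no part of the job. Leave any green look-alike of the bay_2 alone.

How it is judged:
By the outcome, as a careful person would: the job done as asked, in the order asked, and still so for the second after the job is handed in, with the robot touching nothing.
It also fails if it takes over 67 s, if anything falls off the work surface, if the arm or the gripper's body presses on something with over 40 N, if the wrist force passes 120 N, or if a joint passes its speed limit or range.

ROBOT

A 7-joint arm with a two-finger parallel gripper is mounted at the origin on the work surface. World frame = base frame: x ahead of the robot, y to its left, z up, the work surface at z = 0. Lengths are in mm, angles in rad, forces in N, time in s.
With the tool pointing down it reaches from about 425 to 800 mm from the base axis. Payload 8.3 kg.
Tool frame: the origin (TCP) lies on the centre line of the jaws, within the pads' length; the fingertips stand 19 mm ahead of it and the grasp point (between the pads) is the TCP (arm.finger_overhang is the z of the fingertips in the tool frame, in mm); z points along the fingers, y is the line along which they close (so a half turn about z gives the same grasp; the last joint's range is limited). The gripper opens to 85 mm and grips with 20 to 120 N. Pads are 22 mm wide; open, the fingers measure 114 mm over their backs; the gripper's body (76 mm by 85 mm) begins 54 mm behind the grasp point. The pads swing forward as they close: fully open they stand 13 mm farther back than shut.
Start: joints at [1.253, 0.383, 0.016, 1.37, -0.006, 1.388, -0.046], TCP at [157.57, -604.794, 250.279] pointing down, gripper open.
Joint ranges: [-2.95, 2.95], [-0.25, 2.06], [-1.52, 1.56], [0.18, 2.33], [-1.44, 4.58], [0.02, 2.06], [-3.01, 3.01]. Speed limits (rad/s): [2.39, 2.39, 3.01, 3.01, 3.14, 3.14, 3.14].

INTERFACE

Orientations are given as a 3x3 rotation matrix whose columns are the frame's x, y, z axes.
In Python, from plant import arm, claw, solver, optics, models gives the robot as it stands. The module is installed in compiled form; this text tells all that it offers. Calls block until the motion is done:
- arm.move_pose(position, orientation): joint-space move of the TCP to a pose.
- arm.movel(position, rotation=None, rate=150): straight line of the TCP; rotation=None keeps the orientation; rate is the mean speed in mm/s.
- arm.goto_joints(angles): joint-space move.
- claw.release() and claw.clamp(newtons=None): open the fingers fully, or close them until they stop; newtons is the grip in N (None keeps the last).
- arm.pause(seconds).
- solver.solve_ik(position, orientation): joint angles nearest the present ones, or None.
- arm.get_obs(): the state.
- optics.read_camera(name): name is "scene" or "top" or "wrist"; returns (picture, depth): 400x640x3 uint8, blue, green, red; 400x640 float32, mm along the optical axis (not along the pixel's ray), 0 where there is no reading.
- optics.camera_model(name): a dict with "mtx" (3x3 intrinsics, pixels), "R" (3x3) and "t" (3): a world point X has camera coordinates R X + t; the wrist camera has in their place "tool_from_camera" (4x4, takes a point from camera to tool coordinates, whose origin is the TCP and whose axes are the flange's). Camera axes: x right, y down, z forward; pixel columns grow to the right and rows downward; lengths in mm; the calibration is good to about 2 mm. A picture is of the moment at which its call begins: read the wrist's pose just before it. camera_model takes no time and is no camera call.
A pose or a line that the arm cannot do raises arm.PlanningError and nothing moves.
- arm.close_job(): hands the job in; it is judged then, once.
Trained networks look in the newest picture that a camera, given by its name, has taken for a name from the list of things; names that differ only in an ending like _2 or _b are one class to them, and where a whole thing is asked for, a point or a joint stands for the part that bears it (a point fixed in the world has none). Each returns a list of dicts, best first, with "conf" (0 to 1); they miss things now and then, are a little off and sometimes report something else, mostly with a low value. They report only what shows in the picture. A call takes as long as a camera call. They do not tell look-alikes from the thing itself.
- models.spot_in(label, camera): "bbox" ([left, top, width, height] in pixels, round what is visible of it).
- models.landmark_of(label, camera): "point" ([column, row] in pixels: a listed point, or the origin of a listed thing).
The state is a dict: "clock": time; "qpos": joint angles; "qvel": joint speeds; "effort": joint torques, N m; "eef_pos": TCP position; "ee_rot": TCP orientation; "force": force on the tool from outside, world axes, zero at the start; "wrist_torque": the same for the moment, N m; "grip_width": finger opening in mm; "gripper_force": force on a finger pad.
Only numpy, scipy, OpenCV 4.12 (cv2) and the standard library are available. Lean on these libraries where they do the work, as an engineer would, in place of code of your own. Each camera call takes 0.05 s, during which the arm holds its last target. There are 200 camera calls.

## Working session

There is one attempt and no reset: what is moved stays moved. The work goes in short steps, each a Python script; the robot and the scene stay as the last script left them, time stands still between calls to the robot, and variables do not carry over. Pictures are saved under pics/ and viewed, at most 10 in all, crops included, and the job is handed in when it is done.

```bash
mkdir -p pics; ls
cat > h.py <<'E'
import numpy as np, cv2
from plant import arm, claw, solver, optics, models
def world(cam, uv, depth=None, z=None):
    m=optics.camera_model(cam); K,R,t=[np.array(m[k],float) for k in("mtx","R","t")]
    r=np.linalg.inv(K)@np.array([uv[0],uv[1],1.]); 
    C=-R.T@t; d=R.T@r
    s=depth if depth is not None else (z-C[2])/d[2]
    return C+s*d
def cloud(cam, depth):
    m=optics.camera_model(cam); K,R,t=[np.array(m[k],float) for k in("mtx","R","t")]
    v,u=np.mgrid[:400,:640]; p=np.stack([u,v,np.ones_like(u)],-1)@np.linalg.inv(K).T*depth[...,None]
    return (p-t)@R
E
python3 - <<'E'
from h import *
for c in("top","scene"):
    im,d=optics.read_camera(c); cv2.imwrite(f"pics/{c}0.png",im); np.save(f"pics/{c}0.npy",d)
    print(c,optics.camera_model(c))
    for l in("ramekin_a","bay_1","clip","spreader","measuring_cup","peel"):
        for r in models.landmark_of(l,c): print(l,np.round(r["point"]),round(r["conf"],2),np.round(world(c,r["point"],z=0)))
print(arm.get_obs())
E
```

```text
pics
top {'mtx': array([[453.74167983,   0.        , 325.78529689],
       [  0.        , 453.74167983, 195.83407939],
       [  0.        ,   0.        ,   1.        ]]), 'R': array([[-0.0229135 , -0.99966794,  0.01178906],
       [-0.98081781,  0.02019504, -0.19387777],
       [ 0.19357531, -0.01600533, -0.98095486]]), 't': array([-132.20176451,  475.20694295, 1400.13442824])}
ramekin_a [218. 198.] 0.78 [482. 210.   0.]
ramekin_a [287. 190.] 0.63 [504. -15.   0.]
bay_1 [374. 267.] 0.9 [ 247. -294.    0.]
bay_1 [343. 142.] 0.8 [ 664. -206.    0.]
bay_1 [490. 215.] 0.77 [ 405. -679.    0.]
bay_1 [226. 139.] 0.76 [684. 189.   0.]
bay_1 [317. 249.] 0.73 [ 308. -111.    0.]
bay_1 [280. 138.] 0.61 [682.   5.   0.]
clip [251. 177.] 0.45 [552. 104.   0.]
spreader [309. 172.] 0.56 [562. -88.   0.]
peel [419. 207.] 0.83 [ 438. -449.    0.]
peel [281. 136.] 0.57 [689.   4.   0.]
scene {'mtx': array([[385.38664694,   0.        , 316.01522578],
       [  0.        , 385.38664694, 197.93380965],
       [  0.        ,   0.        ,   1.        ]]), 'R': array([[-0.61062008,  0.79187463,  0.008813
[... 824 characters left out ...]
010269e-05,  1.22753182e-03,  1.46717693e-04,  6.02406094e-05,
       -7.34230395e-04, -1.54308636e-03, -3.82350233e-04]), 'effort': array([-4.64758905e-04, -6.27161336e+01,  8.41923561e-01, -3.72018671e+01,
        1.64118188e-02,  2.70895929e-03,  1.68376630e-05]), 'eef_pos': array([ 157.56448918, -604.80827975,  250.30495573]), 'ee_rot': array([[ 9.67711061e-01,  2.52062094e-01,  5.56779566e-05],
       [ 2.52062094e-01, -9.67711063e-01,  1.28251238e-05],
       [ 5.71129021e-05,  1.62328818e-06, -9.99999998e-01]]), 'force': array([ 0.91163838, -0.14853604, -0.64710778]), 'wrist_torque': array([ 0.06477868, -0.00331058, -0.01791883]), 'gripper_force': 0.0, 'grip_width': 85.16757894953874}
```

View pics/top0.png

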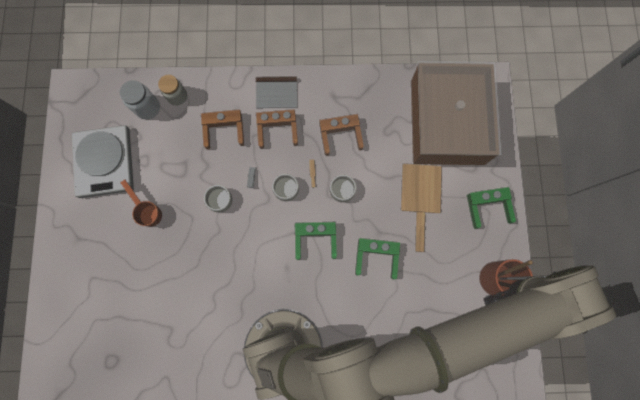

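View pics/scene0.png

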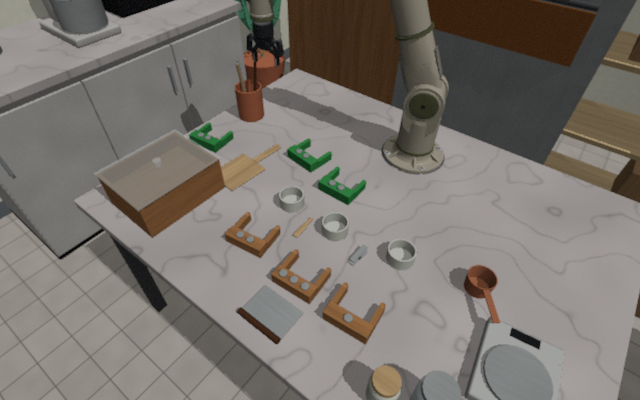

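```bash
cat > fit.py <<'E'
from h import *
from scipy.optimize import least_squares, differential_evolution
def ram(P, c0):
    # rim points: z 40..50 near guess; circle fit of outer radius 42 / inner 37 -> mean 39.5
    m=(P[...,2]>38)&(P[...,2]<54)&(np.hypot(P[...,0]-c0[0],P[...,1]-c0[1])<65)
    q=P[m][:,:2]
    f=lambda c: np.hypot(*(q-c).T)-39.5
    s=least_squares(f,q.mean(0),loss="soft_l1",f_scale=3)
    return s.x, len(q), np.median(P[m][:,2]), np.std(f(s.x))
def inside(l):
    x,y=l.T; ay=np.abs(y)
    return ((x>42)&(x<82)&(ay<65))|((x>-34)&(x<=42)&(ay>49)&(ay<65))
def bay(P, c0):
    near=np.hypot(P[...,0]-c0[0]-20,P[...,1]-c0[1])<115
    top=P[near&(P[...,2]>22)&(P[...,2]<50)][:,:2]; flo=P[near&(P[...,2]<8)&(P[...,2]>-15)][:,:2]
    def cost(p):
        c,s=np.cos(p[2]),np.sin(p[2]); R=np.array([[c,-s],[s,c]])
        return -(inside((top-p[:2])@R).sum()-inside((flo-p[:2])@R).sum())/len(top)
    r=differential_evolution(cost,[(c0[0]-35,c0[0]+35),(c0[1]-25,c0[1]+25),(-.4,.4)],seed=1,tol=1e-6,popsize=20)
    return r.x, r.fun, len(top)
E
python3 - <<'E'
from fit import *
for c in("top","scene"):
    P=cloud(c,np.load(f"pics/{c}0.npy"))
    print(c,"floor z",np.median(P[200:220,330:345,2]) if c=="top" else "")
    for g in((482,210),(505,-18),(485,-209)): print(" ram",*[np.round(v,1) for v in ram(P,g)])
    for g in((684,190),(680,8),(660,-200)):
        p,f,n=bay(P,g); print(" bay",np.round(p,3),round(f,2),n)
im=cv2.imread("pics/top0.png"); a=cv2.resize(im[95:215,190:380],None,fx=4,fy=4,interpolation=cv2.INTER_CUBIC)
cv2.imwrite("pics/crop.png",a)
E
```

```text
top floor z 0.85578359273834
 ram [475.5 205.6] 143 45.7 1.7
 ram [508.4 -11.4] 135 45.6 1.7
 ram [ 500.9 -196.5] 137 45.3 1.7
 bay [6.87117e+02 1.95291e+02 8.30000e-02] -0.83 777
 bay [6.84724e+02 1.53550e+01 6.30000e-02] -0.9 708
 bay [ 6.61160e+02 -2.01429e+02  1.49000e-01] -0.9 722
scene floor z 
 ram [475.7 206.5] 200 45.3 1.7
 ram [508.6 -10.5] 175 45.4 1.7
 ram [ 501.  -195.9] 159 44.9 2.0
 bay [6.86922e+02 1.95610e+02 8.50000e-02] -0.85 1277
 bay [6.84828e+02 1.40960e+01 9.30000e-02] -0.84 1004
 bay [ 6.61294e+02 -2.01542e+02  1.64000e-01] -0.8 807
```

View pics/crop.png

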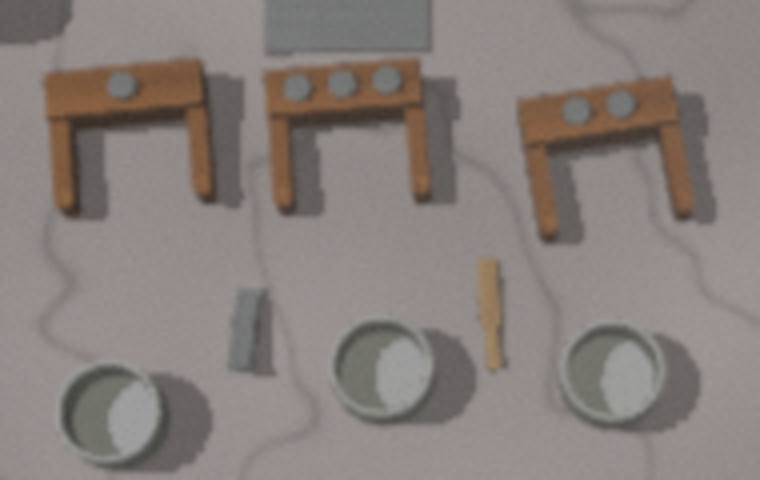

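The top view shows the wooden bays at (222,128) with 1 stud, (276,128) with 3 studs and (341,133) with 2 studs. The cups are at (218,198), (286,187) and (343,188). Possible look-alikes are the green bays at (316,238), (378,255) and (490,205), plus the copper cup at (146,213); I'm leaving all of these alone. The close crop confirms the stud counts. My plan is to put the closed fingers inside each cup and tow it by its inner front wall.

```bash
cat > go.py <<'E'
from h import *
Z=37; LEAD=23
def rot(a): c,s=np.cos(a),np.sin(a); return np.array([[c,s,0],[s,-c,0],[0,0,-1.]])
def d(a): return np.array([np.cos(a),np.sin(a)])
def at(p,z=Z): return [float(p[0]),float(p[1]),float(z)]
def job(cup,bay,yaw,pre=85):
    cup,bay=np.array(cup,float),np.array(bay,float)
    P=bay-pre*d(yaw); a1=np.arctan2(*(P-cup)[::-1])
    o=arm.get_obs()["eef_pos"]
    if o[2]<150: raise SystemExit("low")
    arm.move_pose(at(cup,180),rot(a1))
    if arm.get_obs()["grip_width"]>5: claw.clamp(20)
    arm.movel(at(cup,60),rate=150); arm.movel(at(cup),rate=50)
    f0=arm.get_obs()["force"]; print("in cup",np.round(f0,1),arm.get_obs()["grip_width"])
    arm.movel(at(cup+(LEAD-5)*d(a1)),rate=60)
    arm.movel(at(P+LEAD*d(a1)),rate=60)
    print("pre",np.round(arm.get_obs()["force"]-f0,1))
    arm.movel(at(P+LEAD*d(yaw)),rot(yaw),rate=20)
    arm.movel(at(bay+(LEAD-8)*d(yaw)),rate=50)
    print("near",np.round(arm.get_obs()["force"]-f0,1))
    for k in np.arange(-6,16,2):
        arm.movel(at(bay+(LEAD+k)*d(yaw)),rate=15)
        f=arm.get_obs()["force"]-f0
        if f[:2]@d(yaw)<-8: break
    print("end k",k,np.round(f,1))
    p=arm.get_obs()["eef_pos"][:2]-16*d(yaw)
    arm.movel(at(p),rate=60); arm.movel(at(p,180),rate=200)
    print("clock",arm.get_obs()["clock"])
E
python3 - <<'E'
from go import *
job((475.6,206),(687,195.5),.084)
E
```

```text
in cup [-1.1  0.5 -0.3] 0.15935790009792228
pre [-2.3  0.7  2.2]
near [0.1 0.1 0.4]
end k 4 [-13.5  -4.3   9.5]
clock 14.0333
```

Run:
```python
from fit import *
im,dp=optics.read_camera("scene"); P=cloud("scene",dp)
print([np.round(v,1) for v in ram(P,(687,195.5))])
cv2.imwrite("pics/a.png",cv2.resize(im[180:380,240:480],None,fx=3,fy=3))
```

```text
[array([695.6, 193.5]), np.int64(446), np.float64(43.3), np.float64(7.7)]
```

View pics/a.png

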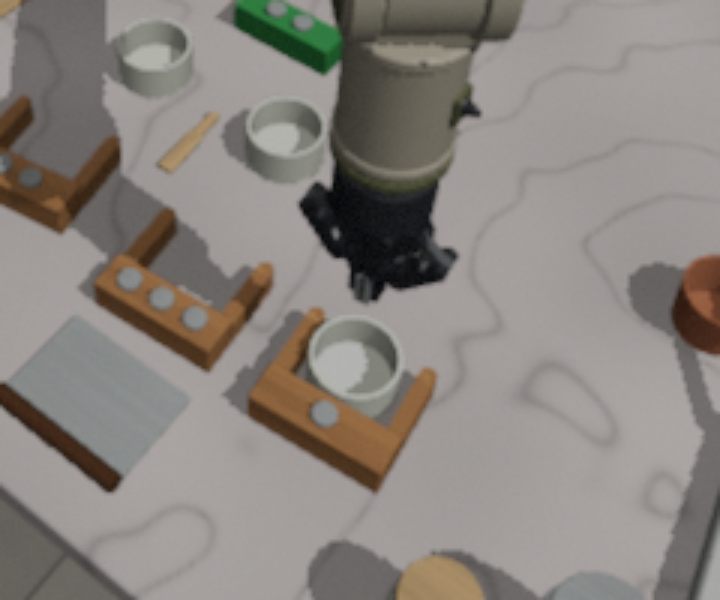

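The ramekin looks seated against the back of the one-stud bay at crop pixel (355,370), slightly toward the left wall. I'll go on to the next two.

```bash
cat >> fit.py <<'E'
def white(P,im,c0):
    h=cv2.cvtColor(im,cv2.COLOR_BGR2HSV)
    m=(P[...,2]>38)&(P[...,2]<54)&(np.hypot(P[...,0]-c0[0],P[...,1]-c0[1])<65)&(h[...,1]<60)
    q=P[m][:,:2]; r=least_squares(lambda c:np.hypot(*(q-c).T)-39.5,np.array(c0,float),loss="soft_l1",f_scale=2)
    return r.x.round(1),len(q)
E
python3 - <<'E'
from go import *
job((501,-196.2),(661.2,-201.5),.156)
job((508.5,-11),(684.8,14.8),.078)
arm.move_pose([450,-150,250],rot(0))
from fit import white
for c in("scene","top"):
    im,dp=optics.read_camera(c); P=cloud(c,dp); cv2.imwrite(f"pics/end_{c}.png",im)
    for g,a in(((687,195.5),.084),((661.2,-201.5),.156),((684.8,14.8),.078)):
        x,n=white(P,im,g); e=x-g; print(c,x,n,"along/lat",np.round([e@d(a),e@[-np.sin(a),np.cos(a)]],1))
im=cv2.imread("pics/end_scene.png"); cv2.imwrite("pics/b.png",cv2.resize(im[160:360,200:440],None,fx=3,fy=3))
print(arm.get_obs()["clock"])
E
```

```text
in cup [ 0.3 -0.1 -0.2] -0.053243614857373146
pre [0.2 0.3 0.7]
near [-0.6  0.9 -0.2]
end k 4 [-16.   -0.2   9.2]
clock 24.5583
in cup [0.4 0.2 0.7] 0.24945552188945286
pre [-0.9  0.3 -1.1]
near [-2.9  0.2  1.2]
end k 2 [-12.5  -2.    7.2]
clock 34.05
scene [688.9 193. ] 287 along/lat [ 1.7 -2.7]
scene [ 662.7 -199.9] 218 along/lat [1.7 1.3]
scene [685.7  15.9] 253 along/lat [1. 1.]
top [688.7 192. ] 168 along/lat [ 1.4 -3.6]
top [ 678.5 -194.4] 66 along/lat [18.2  4.3]
top [685.9  15. ] 191 along/lat [1.1 0.1]
35.3083
```

View pics/b.png

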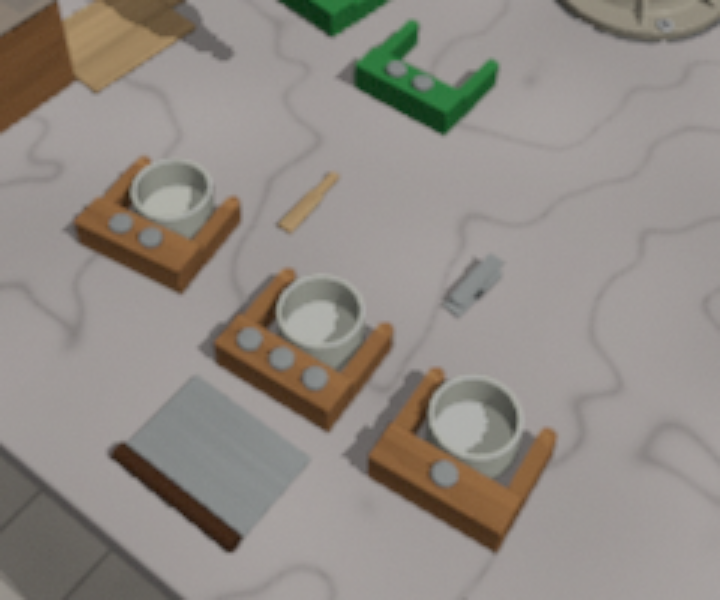

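View pics/end_top.png

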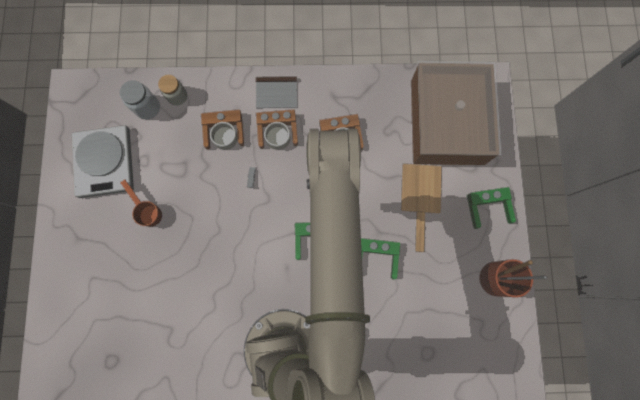

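All three ramekins are seated, at crop pixels (475,425), (320,320) and (172,200), with the clip and spreader where they were. In the scene view each fit lies within about 2 mm of its back. The top view's bay 2 number is off because the arm hides that bay.

```bash
python3 -c "
from h import *
arm.pause(.5); print(arm.close_job())"
```

```text
the job is handed in; nothing more can be done
None
```

The three ramekins were slid into the bays in stud order (one, two, three), each seated within about 2 mm of its back, and the job was handed in at about 36 s of the 67 s limit; the clip, spreader, measuring cup and peel were not touched.

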